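Roll a shaft into the vee cradle and clamp it

ROBOT

A 7-joint arm with a two-finger parallel gripper is mounted at the origin on the work surface. World frame = base frame: x ahead of the robot, y to its left, z up, the work surface at z = 0. Lengths are in m, angles in rad, forces in N, time in s.
With the tool pointing down it reaches from about 0.4 to 0.85 m from the base axis. Payload 4.5 kg.
Tool frame: the origin (TCP) lies between the finger pads; the fingertips stand 19 mm ahead of it and the grasp point (between the pads) is the TCP (r.tips_ahead is the distance from the TCP to the fingertips, in m); z points along the fingers, y is the line along which they close (so a half turn about z gives the same grasp; the last joint's range is limited). The gripper opens to 88 mm and grips with 3 to 60 N. Pads are 18 mm wide; open, the fingers measure 123 mm over their backs; the gripper's body (75 mm by 187 mm) begins 45 mm behind the grasp point.
Start: joints at [1.24, 0.689, -0.195, 1.565, 0.157, 0.902, -0.215], TCP at [0.223, -0.584, 0.258] pointing down, gripper open.
Joint ranges: [-3.01, 3.01], [-0.46, 2.08], [-1.47, 1.51], [0.13, 2.56], [-1, 4.14], [0.04, 2.09], [-2.66, 2.66]. Speed limits (rad/s): [2.57, 2.57, 3.14, 3.14, 3.14, 3.14, 3.14].

INTERFACE

Orientations are given as a unit quaternion [x, y, z, w].
In Python, from plant import r, cams, models gives the robot as it stands. The module is installed in compiled form; this text tells all that it offers.
- The arm moves only by the tool jog_arm, never from a script. Its arguments are lists of equal length, an entry for each row: "turn": the turn, a rotation vector about the tool's x, y, z in rad, a list of three; "translation": the shift along the tool's x, y, z in m, a list of three; "grip": the closure, from 0 (fully open) to 1 (shut). In form: {"turn": [[ax, ay, az], ...], "translation": [[tx, ty, tz], ...], "grip": [grip, ...]}. A call has 1 to 20 rows; each row is the pose to reach, as a shift and turn from the pose commanded when the call began, along the tool's axes at that moment; what a row does not reach only later rows make up. A row lasts 1/8 s, in which the tool goes at most 62.5 mm and 10.7 degrees, less where a joint would pass 70% of its speed; a pose out of reach is approached as far as the arm can. A call with a gripper value outside its range is refused whole. The fingers move at their own pace and stop on an object; "force" is the grip in N (left out, the last holds). Time passes only in rows, so rows that repeat a pose let the fingers close. It gives the time, the measured TCP pose, the force, the opening and the grip force at its end, in the units of the state.
- r.get_state(): the state, without advancing time (a new reading comes with each control period).
- cams.snapshot(name): name is "scene" or "top"; returns the picture (384x512x3 uint8, red, green, blue); there is no depth.
- cams.camera_params(name): a dict with "fx", "fy", "cx", "cy" (pixels), "k1" (the pictures are not rectified: a ray, as slopes to the right and down, at radius r is drawn at 1 + k1 r^2 times it, then the intrinsics apply), "eye" and "orientation" of the camera in the world. Camera axes: x right, y up, looking along -z (the intrinsics and any distortion apply to the point x, -y, -z); pixel columns grow to the right and rows downward; lengths in m; the calibration is good to about 2 mm. A picture is of the moment at which its call begins. camera_params takes no time and is no camera call.
- r.finish_job(): hands the job in; it is judged then, once.
Trained networks look in the newest picture that a camera, given by its name, has taken for a name from the list of things; names that differ only in an ending like _2 or _b are one class to them, and where a whole thing is asked for, a point or a joint stands for the part that bears it (a point fixed in the world has none). Each returns a list of dicts, best first, with "p" (0 to 1); they miss things now and then, are a little off and sometimes report something else, mostly with a low value. They report only what shows in the picture. A call takes as long as a camera call. They do not tell look-alikes from the thing itself.
- models.find_in(camera, name): "position" ([x, y, z] in m, in world coordinates, good to about 4 mm: the middle of the surface that is visible of it).
- models.masks_of(camera, name): "pixels" (384x512 bool, what is visible of it).
- models.place_of(camera, name): "position" ([x, y, z] in m, in world coordinates, good to about 4 mm: a listed point, or the origin of a listed thing).
The state is a dict: "clock": time; "q": joint angles; "qd": joint speeds; "joint_torque": joint torques, N m; "tool_pos": TCP position; "eef_rot": TCP orientation; "contact_force": force on the tool from outside, world axes, zero at the start; "moment": the same for the moment, N m; "opening": opening from 0.0 (shut) to 1.0 (fully open); "finger_force": force on a finger pad.
Only numpy, scipy, OpenCV 4.12 (cv2) and the standard library are available. Lean on these libraries where they do the work, as an engineer would, in place of code of your own. Each camera call takes 0.05 s, during which the arm holds its last target. There are 200 camera calls.

TASK

Take the black shaft from the specimen rack, lay it gently on the infeed rails of the inspection fixture and let go of it. Then roll it gently along the rails into the pair of vees, rather than lowering it in from above, and leave it alone a moment so that it settles to the bottom by itself. Then press the red handle of the toggle clamp fully down so that the pad holds the shaft; do not touch the dial indicator or its stand, and do not disturb the other things on the bench.

Things in the scene. Friction and masses are not known exactly. Their poses are not given: they have to be found in the camera images.
- shaft: The shaft to be clamped: stepped, black, about 0.62 kg; a body 30 mm in diameter and 80 mm long between two end journals 22 mm in diameter and 32 mm long (144 mm overall). Origin at its middle on its axis; its y axis lies along the shaft. The two ends are alike. It turns about y as it rolls.
- shaft_bright: A bystander in the rack, same size and frame as the black shaft, bright grey metal.
- shaft_bronze: A bystander in the rack, same size and frame as the black shaft, yellow bronze.
- rack: Fixed rack: grey board 250 x 165 x 14 mm with two white notched strips, 96 mm apart. Three places 72 mm apart along its x axis hold the shafts by their journals, shafts along its y axis, axes 56 mm above the table; between the strips the shaft bodies are free all round down to the board. Origin under its middle, on the table.
- fixture: Fixed; black granite base 290 x 250 x 30 mm (x -107 to 183, y -170 to 80). Origin at table level under the middle of the vees; x = rolling direction (rails at -x, clamp at +x), y along the vees, z up; fixture numbers are mm in this frame. Two like steel supports, each 22 wide, at y = -57 and +57 (inner faces -46, +46) carry the journals; the 80 mm shaft body goes between them, open down to z = 30.
- infeed (a point): Axis of a shaft waiting on the infeed rails: fixture x = -87, y = 0, z = 77. Each support's rail runs from an end stop (face at x = -98, top at z = 78) to the crest at x = -12, z = 70; it falls back 3 degrees to the stop, so a shaft laid on it rolls back and waits at x = -87. On the crest its axis is 81 mm high.
- vee (a point): Axis of a shaft seated in the vees: fixture x = 0, y = 0, z = 73.6. Each vee is 90 degrees, its bottom at x = 0, 12 mm below the crest; its far flank rises 10 mm above the crest and stops the shaft. A shaft pushed over the crest (x = -12) rolls in by itself.
- indicator: Dial indicator and stand, fixed, same frame as the fixture: column 22 mm across at x = 0, y = -140, 255 high; 40 mm block and 16 mm rod along y (x = 0, z = 180) from it to y = 15; dial 58 across, y = 15 to 37, centre x = 0, z = 168; stylus at y = 26 down to z = 104. It overhangs the vees: an upright gripper has no room to follow the shaft in; lean it back over the rails.
- clamp_arm: Arm of the toggle clamp, with a rubber pad 14 mm across that comes down on the middle of the seated shaft. Origin on its pivot: fixture x = 55, y = 0, z = 103. Raised about 50 degrees when open (pad at about x = 5, z = 130; end of the arm z = 155), level when shut; the pad is sprung and gives 3 mm. Moved only by the red handle.
- clamp_handle (a joint): Angle of the red clamp handle above level (rad): 0 = fully down, clamped, at its stop; about 1.2 to 1.4 = open, standing up. Pivot at fixture x = 71, y = 0, z = 98; at angle a it points along x cos a + z sin a. Stiff: it stays where it is left, also shut; about 5 N at the grip moves it, 8 to 10 N for the last bit.
- handle_grip (a point): Point on the axis of the red handle, 80 mm from its pivot. The handle is round, 17 mm in diameter, and its grip runs from 27 to 105 mm from the pivot.
- bearing_a: Bystander: bearing ring 52 mm across, 15 mm high, on the table. Origin under its middle.
- bearing_b: Bystander: dark bearing ring 47 mm across, 14 mm high, on the table. Origin under its middle.
- micrometer: Bystander: micrometer lying on the table, about 135 mm long, 18 mm high.
- screwdriver: Bystander: screwdriver lying on the table.
- oil_bottle: Bystander: small white bottle with a red cap, 48 mm across, 110 mm high, standing on the table.
Things that resemble listed ones, but are neither listed nor needed, are in the scene too. Of the things like the shaft, leave any that is turquoise; of the rest the smaller one is meant.

How it is judged:
By the outcome, as a careful person would: the job done as asked, in the order asked, and still so for the second after the job is handed in, with the robot touching nothing.
It also fails if it takes over 64 s, if anything falls off the work surface, if the arm or the gripper's body presses on something with over 40 N, if the wrist force passes 120 N, or if a joint passes its speed limit or range.

## Working session

There is one attempt and no reset: what is moved stays moved. The work goes in short steps, Python scripts to look and compute and a tool call to move; the robot and the scene stay as the last step left them, time stands still between calls to the robot, and variables do not carry over. Pictures are saved under pics/ and viewed, at most 10 in all, crops included, and the job is handed in when it is done.

Besides the shell and the picture viewer there is one more tool, called after "Emit:" in YAML: its name, and indented under it one key for each argument. jog_arm: Moves the arm, as the interface text tells. Its arguments: {"type":"object","properties":{"turn":{"type":"array"},"translation":{"type":"array"},"grip":{"type":"array"},"force":{"type":"number"}},"required":["turn","translation","grip"]}

```bash
mkdir -p pics; python3 - <<'E'
from plant import r,cams,models
import cv2
for c in("scene","top"):
    im=cams.snapshot(c); cv2.imwrite(f"pics/{c}0.png",im[:,:,::-1])
    p=cams.camera_params(c); print(c,p)
    for n in("shaft","rack","fixture","vee","infeed","handle_grip","clamp_arm","indicator"):
        print(n,[(round(d["p"],2),[round(float(v),3) for v in d["position"]]) for d in models.place_of(c,n)][:7])
s=r.get_state();print({k:s[k] for k in("clock","tool_pos","eef_rot","opening","contact_force")})
E
```

```text
scene {'fx': 439.8022376732197, 'fy': 439.8022376732197, 'cx': 265.10543428602057, 'cy': 196.71114869364249, 'k1': -0.007399643429017555, 'eye': array([1.12376789, 0.99942202, 1.33835935]), 'orientation': array([0.09522272, 0.3568988 , 0.90020223, 0.23063351])}
shaft [(0.6, [0.304, -0.283, 0.021]), (0.59, [0.547, -0.261, 0.057]), (0.56, [0.62, -0.581, 0.013])]
rack [(0.83, [0.556, -0.269, -0.003]), (0.57, [0.419, 0.502, -0.002])]
fixture [(0.57, [0.558, 0.148, -0.002]), (0.32, [0.743, -0.228, 0.002])]
vee [(0.84, [0.559, 0.151, 0.076]), (0.35, [0.554, 0.208, 0.1])]
infeed [(0.95, [0.569, 0.063, 0.076])]
handle_grip [(0.48, [0.545, 0.24, 0.174])]
clamp_arm [(0.59, [0.552, 0.205, 0.104])]
indicator []
top {'fx': 389.3065299348792, 'fy': 389.3065299348792, 'cx': 258.06094509612757, 'cy': 184.87866640509063, 'k1': -0.06592627357458111, 'eye': array([ 0.28335581, -0.03125722,  1.26176531]), 'orientation': array([ 0.08186833, -0.07782641, -0.69439498,  0.71067309])}
shaft [(0.87, [0.307, -0.285, 0.017]), (0.86, [0.549, -0.267, 0.057]), (0.65, [0.62, -0.579, 0.018])]
rack [(0.93, [0.552, -0.266, 0.0])]
fixture [(0.61, [0.552, 0.147, 0.0])]
vee [(0.68, [0.559, 0.151, 0.077])]
infeed [(0.94, [0.567, 0.062, 0.076]), (0.29, [0.699, -0.366, 0.001])]
handle_grip [(0.4, [0.547, 0.242, 0.178])]
clamp_arm [(0.53, [0.548, 0.201, 0.106]), (0.23, [0.546, 0.241, 0.175])]
indicator [(0.77, [0.56, 0.146, -0.0])]
{'clock': 0.9, 'tool_pos': array([ 0.22301834, -0.58387761,  0.25776156]), 'eef_rot': array([9.83407135e-01, 1.81412247e-01, 1.66144632e-05, 5.25050537e-05]), 'opening': 1.0035366760096966, 'contact_force': array([0.03696069, 0.68317978, 0.11523639])}
```

View pics/scene0.png

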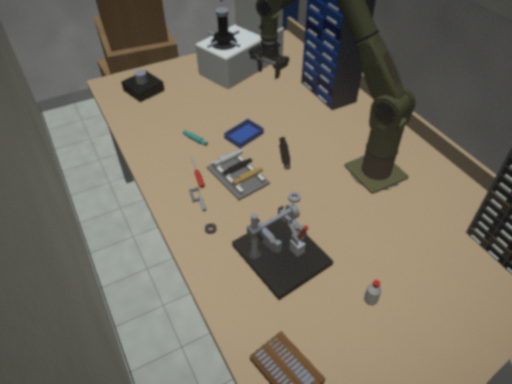

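View pics/top0.png

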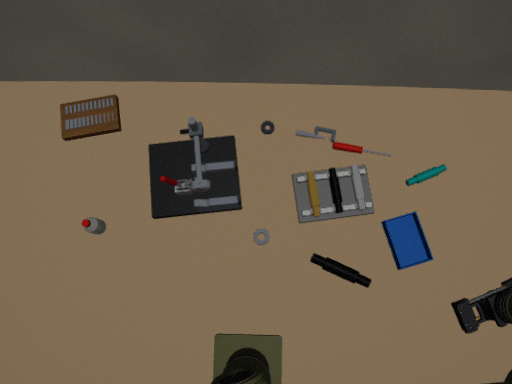

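The task shaft is the black one in the middle of the rack, near top (336,190). The big black one at (340,270) is the larger look-alike. The fixture is at (195,177) with its rails on the right, so fixture +x is roughly world +y. Next I'll measure the yaws.

```bash
cat > h.py <<'E'
import numpy as np, cv2
from scipy.spatial.transform import Rotation as R
from plant import r,cams,models
def rays(c,uv):
    p=cams.camera_params(c); uv=np.asarray(uv,float)
    d=np.stack([(uv[:,0]-p['cx'])/p['fx'],(uv[:,1]-p['cy'])/p['fy']],1)
    x=d.copy()
    for _ in range(8): x=d/(1+p['k1']*(x**2).sum(1,keepdims=True))
    v=np.stack([x[:,0],-x[:,1],-np.ones(len(x))],1)
    return p['eye'],R.from_quat(p['orientation']).apply(v)
def onplane(c,uv,z):
    e,v=rays(c,uv); return (e+v*((z-e[2])/v[:,2])[:,None])[:,:2]
def project(c,P):
    p=cams.camera_params(c); v=R.from_quat(p['orientation']).inv().apply(np.atleast_2d(P)-p['eye'])
    s=np.stack([v[:,0]/-v[:,2],-v[:,1]/-v[:,2]],1); s=s*(1+p['k1']*(s**2).sum(1,keepdims=True))
    return s*[p['fx'],p['fy']]+[p['cx'],p['cy']]
def rect(c,m,z):
    ys,xs=np.nonzero(m); P=onplane(c,np.stack([xs,ys],1),z)
    (ctr,sz,a)=cv2.minAreaRect((P*1000).astype(np.float32)); w,V=np.linalg.eigh(np.cov(P.T))
    return np.round(ctr,1),np.round(sz,1),round(a,1),"mean",np.round(P.mean(0)*1000,1),"axis",round(np.degrees(np.arctan2(V[1,1],V[0,1])),1)
E
python3 - <<'E'
from h import *
im=cams.snapshot("top").astype(int)
# base: dark pixels
d=(im.max(2)<60); m=np.zeros_like(d); m[125:225,140:250]=d[125:225,140:250]
m=cv2.morphologyEx(m.astype(np.uint8),cv2.MORPH_OPEN,np.ones((3,3)))
n,l,s,_=cv2.connectedComponentsWithStats(m); k=1+np.argmax(s[1:,4]); print("base",rect("top",l==k,.03))
m=np.zeros_like(d); m[160:222,326:348]=d[160:222,326:348]
n,l,s,_=cv2.connectedComponentsWithStats(m.astype(np.uint8)); k=1+np.argmax(s[1:,4]); print("shaft",s[k],rect("top",l==k,.066))
for q in models.masks_of("top","shaft"): print(round(q["p"],2),rect("top",q["pixels"],.066))
for q in models.masks_of("top","rack")[:1]: print("rack",rect("top",q["pixels"],.014))
for c in("scene","top"):
  if c=="scene": cams.snapshot(c)
  print(c,[(round(q["p"],2),np.round(q["position"],3)) for q in models.place_of(c,"shaft")+models.place_of(c,"handle_grip")+models.place_of(c,"vee")+models.place_of(c,"infeed")])
cv2.imwrite("pics/crop.png",cv2.resize(im[120:230,130:260,::-1].astype(np.uint8),None,fx=5,fy=5,interpolation=cv2.INTER_CUBIC))
E
```

```text
base (array([592.5, 190.7]), array([252.1, 288.1]), 7.6, 'mean', array([573.4, 213.5]), 'axis', np.float64(66.6))
shaft [328 168  15  45 386] (array([ 548.4, -262.8]), array([142.2,  38.6]), 2.2, 'mean', array([ 547.5, -264.3]), 'axis', np.float64(-171.7))
0.9 (array([ 302.5, -274.1]), array([188.5,  37.8]), 64.6, 'mean', array([ 301.6, -274.7]), 'axis', np.float64(66.3))
0.82 (array([ 548.7, -263.2]), array([149.9,  31.2]), 9.2, 'mean', array([ 547.6, -263.5]), 'axis', np.float64(-170.9))
0.56 (array([ 604.2, -559.1]), array([ 28.6, 146.8]), 22.6, 'mean', array([ 604.7, -559.1]), 'axis', np.float64(112.1))
rack (array([ 550.7, -264.8]), array([167.4, 253.2]), 8.3, 'mean', array([ 545.3, -260.5]), 'axis', np.float64(96.3))
scene [(0.58, array([ 0.303, -0.281,  0.021])), (0.57, array([ 0.549, -0.262,  0.059])), (0.53, array([ 0.701, -0.37 , -0.   ])), (0.51, array([ 0.62 , -0.576,  0.012])), (0.62, array([0.546, 0.242, 0.174])), (0.63, array([0.557, 0.15 , 0.073])), (0.86, array([0.568, 0.059, 0.078])), (0.73, array([0.556, 0.15 , 0.   ]))]
top [(0.97, array([ 0.548, -0.266,  0.062])), (0.91, array([ 0.619, -0.579,  0.015])), (0.87, array([ 0.308, -0.282,  0.022])), (0.25, array([ 0.558,  0.147, -0.   ])), (0.6, array([0.549, 0.241, 0.175])), (0.97, array([0.558, 0.15 , 0.076])), (0.75, array([0.57 , 0.064, 0.076]))]
```

View pics/crop.png

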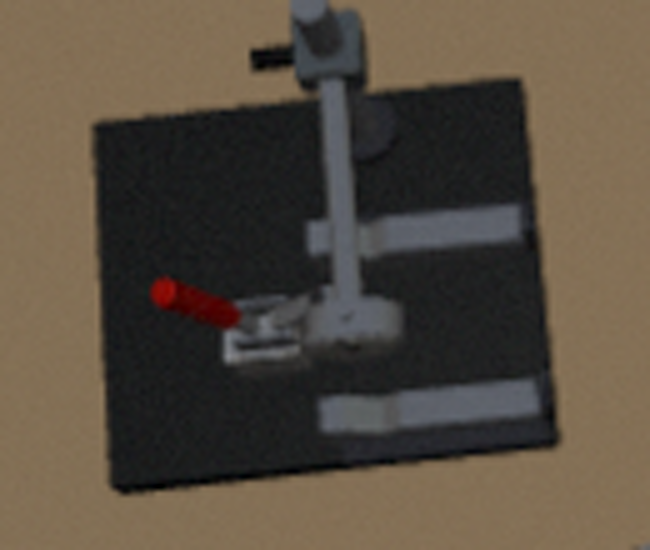

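The crop shows the base, the two rails on the right, the dial at (350,320) and the red handle at (200,300). I take the fixture yaw as 97.5° with its origin at (555,149) mm, and the shaft at (548,-264) mm with its axis at 8.6°.

```bash
cat >> h.py <<'E'
PSI=np.radians(97.5); O=np.array([.555,.149,0.]); RF=R.from_rotvec([0,0,PSI])
def F(x,y,z): return O+RF.apply(np.array([x,y,z])/1000)   # fixture mm -> world m
def down(th): # tool down, tool x at world yaw th (deg)
    return R.from_matrix(np.array([[np.cos(th),np.sin(th),0],[np.sin(th),-np.cos(th),0],[0,0,-1]]).reshape(3,3)) 
def lean(t,mode,base=np.radians(7.5)):
    """tilt t deg back over rails (-x fixture). mode 'x': tool x along shaft (closing across); 'y': closing along shaft"""
    q=down(base)
    if mode=='y': q=q*R.from_rotvec([0,0,np.pi/2*SG])
    ax=RF.apply([0,-1,0])   # rotating -z about -y_f by t -> toward +x_f
    return R.from_rotvec(ax*np.radians(t)*1)*q
SG=1
def rel(targets,start=None):
    s=r.get_state(); p0=s['tool_pos']; q0=R.from_quat(s['eef_rot'])
    if start: p0,q0=start
    for p,q in targets:
        print("T",np.round(q0.inv().apply(np.array(p)-p0),4).tolist(),"turn",np.round((q0.inv()*q).as_rotvec(),3).tolist())
E
python3 - <<'E'
from h import *
th=np.radians(8.6)
print(lean(40,'x').as_matrix().round(2),RF.apply([1,0,0]))
q=down(th); p=[.548,-.264]
rel([(p+[.258],q),(p+[.15],q),(p+[.061],q)])
E
```

```text
[[ 0.99  0.1  -0.08]
 [ 0.13 -0.76  0.64]
 [-0.   -0.64 -0.77]] [-0.13052619  0.99144486  0.        ]
T [0.4177, -0.1829, -0.0003] turn [0.0, -0.0, 0.215]
T [0.4177, -0.1829, 0.1077] turn [0.0, -0.0, 0.215]
T [0.4177, -0.1829, 0.1967] turn [0.0, -0.0, 0.215]
```

Emit:
jog_arm:
  turn:
    - [0, 0, 0.1]
    - [0, 0, 0.215]
    - [0, 0, 0.215]
    - [0, 0, 0.215]
    - [0, 0, 0.215]
    - [0, 0, 0.215]
    - [0, 0, 0.215]
    - [0, 0, 0.215]
    - [0, 0, 0.215]
    - [0, 0, 0.215]
    - [0, 0, 0.215]
    - [0, 0, 0.215]
    - [0, 0, 0.215]
  translation:
    - [0.04, -0.018, 0]
    - [0.09, -0.039, 0]
    - [0.14, -0.061, 0]
    - [0.19, -0.083, 0]
    - [0.24, -0.105, 0]
    - [0.29, -0.127, 0]
    - [0.34, -0.149, 0]
    - [0.39, -0.171, 0]
    - [0.4177, -0.1829, 0.03]
    - [0.4177, -0.1829, 0.07]
    - [0.4177, -0.1829, 0.1077]
    - [0.4177, -0.1829, 0.1077]
    - [0.4177, -0.1829, 0.1077]
  grip: [0.38, 0.38, 0.38, 0.38, 0.38, 0.38, 0.38, 0.38, 0.38, 0.38, 0.38, 0.38, 0.38]
  force: 20

```text
clock: 3.12
tool_pos: [0.5488, -0.2644, 0.1513]
eef_rot: [0.997, 0.075, 0.001, 0.0]
contact_force: [-0.7, 0.0, 0.5]
opening: 0.62
finger_force: 0.0
```

```bash
python3 - <<'E'
from h import *
s=r.get_state(); print(s['clock'],s['tool_pos'],s['q'].round(3) if hasattr(s['q'],'round') else s['q'],s['opening'],s['contact_force'])
im=cams.snapshot("top"); 
p=project("top",[.548,-.264,.056])[0]; print(p)
x,y=p.astype(int); cv2.imwrite("pics/g1.png",cv2.resize(im[y-45:y+45,x-60:x+60,::-1],None,fx=5,fy=5))
q=down(np.radians(8.6)); rel([([.548,-.264,.061],q)])
E
```

```text
3.125 [ 0.54881858 -0.26443957  0.15130895] [ 0.414  0.803 -0.073  1.712  0.089  0.628 -1.13 ] 0.6201794134264235 [-0.7279669   0.02112433  0.52690356]
[334.5022028  190.54347915]
T [-0.0012, -0.0009, 0.0908] turn [0.002, -0.003, -0.001]
```

View pics/g1.png

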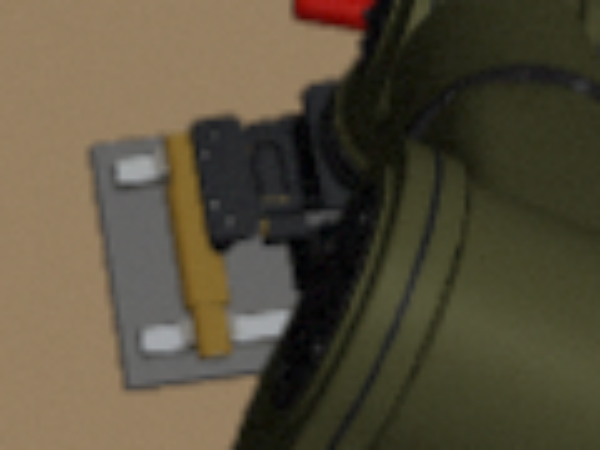

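The arm hides the shaft in this view, but the estimates agree and there is about 11 mm of clearance on each side. I'll descend and grip.

Emit:
jog_arm:
  turn:
    - [0, 0, 0]
    - [0, 0, 0]
    - [0, 0, 0]
    - [0, 0, 0]
    - [0, 0, 0]
    - [0, 0, 0]
    - [0, 0, 0]
    - [0, 0, 0]
  translation:
    - [-0.001, -0.001, 0.02]
    - [-0.001, -0.001, 0.04]
    - [-0.001, -0.001, 0.055]
    - [-0.001, -0.001, 0.065]
    - [-0.001, -0.001, 0.075]
    - [-0.001, -0.001, 0.085]
    - [-0.001, -0.001, 0.09]
    - [-0.001, -0.001, 0.09]
  grip: [0.38, 0.38, 0.38, 0.38, 0.38, 0.38, 0.38, 0.38]

```text
clock: 4.18
tool_pos: [0.5466, -0.2631, 0.0597]
eef_rot: [0.997, 0.075, -0.0, -0.0]
contact_force: [0.5, 0.1, 0.3]
opening: 0.621
finger_force: 0.0
```

Emit:
jog_arm:
  turn:
    - [0, 0, 0]
    - [0, 0, 0]
    - [0, 0, 0]
    - [0, 0, 0]
    - [0, 0, 0]
    - [0, 0, 0]
  translation:
    - [0, 0, 0]
    - [0, 0, 0]
    - [0, 0, 0]
    - [0, 0, 0]
    - [0, 0, 0]
    - [0, 0, 0]
  grip: [0.5, 0.6, 0.75, 0.85, 0.85, 0.85]
  force: 25

```text
clock: 4.92
tool_pos: [0.5474, -0.266, 0.0606]
eef_rot: [0.997, 0.074, 0.001, 0.002]
contact_force: [1.2, -4.9, -0.5]
opening: 0.333
finger_force: 25.0
```

Emit:
jog_arm:
  turn:
    - [0, 0, 0]
    - [0, 0, 0]
    - [0, 0, 0]
    - [0, 0, 0]
    - [0, 0, 0]
    - [0, 0, 0]
    - [0, 0, 0]
    - [0, 0, 0]
  translation:
    - [0, 0, -0.004]
    - [0, 0, -0.015]
    - [0, 0, -0.035]
    - [0, 0, -0.06]
    - [0, 0, -0.09]
    - [0, 0, -0.12]
    - [0, 0, -0.14]
    - [0, 0, -0.14]
  grip: [0.85, 0.85, 0.85, 0.85, 0.85, 0.85, 0.85, 0.85]

```text
clock: 5.92
tool_pos: [0.5478, -0.2632, 0.2025]
eef_rot: [0.997, 0.075, 0.002, 0.001]
contact_force: [0.8, 0.2, -8.1]
opening: 0.335
finger_force: 25.0
```

```bash
python3 - <<'E'
from h import *
s=r.get_state(); print(s['clock'],s['tool_pos'],s['opening'],s['contact_force'])
q=lean(45,'x')
t=[(F(-150,0,190),q),(F(-85,0,150),q)]
rel(t); print(t[1][0],q.as_quat())
E
```

```text
5.925 [ 0.54775524 -0.26318046  0.2025374 ] 0.3348388107594349 [ 0.83755409  0.15623294 -8.14968524]
T [0.0659, -0.2565, 0.0123] turn [0.787, 0.004, 0.02]
T [0.067, -0.3216, 0.0522] turn [0.787, 0.004, 0.02]
[0.56609473 0.06472719 0.15      ] [ 0.92190144  0.06042461 -0.02502869 -0.38186408]
```

Emit:
jog_arm:
  turn:
    - [0.05, 0, 0]
    - [0.13, 0, 0.02]
    - [0.22, 0, 0.02]
    - [0.31, 0, 0.02]
    - [0.4, 0, 0.02]
    - [0.49, 0, 0.02]
    - [0.58, 0, 0.02]
    - [0.66, 0, 0.02]
    - [0.73, 0, 0.02]
    - [0.787, 0.004, 0.02]
    - [0.787, 0.004, 0.02]
    - [0.787, 0.004, 0.02]
  translation:
    - [0.005, -0.01, -0.01]
    - [0.01, -0.03, -0.02]
    - [0.018, -0.06, -0.02]
    - [0.026, -0.09, -0.02]
    - [0.034, -0.12, -0.02]
    - [0.042, -0.15, -0.02]
    - [0.05, -0.18, -0.02]
    - [0.057, -0.21, -0.01]
    - [0.062, -0.235, 0]
    - [0.0659, -0.25, 0.01]
    - [0.0659, -0.2565, 0.0123]
    - [0.0659, -0.2565, 0.0123]
  grip: [0.85, 0.85, 0.85, 0.85, 0.85, 0.85, 0.85, 0.85, 0.85, 0.85, 0.85, 0.85]

```text
clock: 7.42
tool_pos: [0.5734, 0.0002, 0.1874]
eef_rot: [0.922, 0.06, -0.027, -0.382]
contact_force: [0.7, -0.1, -6.3]
opening: 0.334
finger_force: 25.0
```

```bash
python3 - <<'E'
from h import *
s=r.get_state(); print(s['clock'],s['tool_pos'],s['q'],s['opening'],s['contact_force'])
q=lean(45,'x')
sh=s['tool_pos']+R.from_quat(s['eef_rot']).apply([0,0,.0045]); print("expected shaft",sh, "fixture",RF.inv().apply(sh-O))
for c in("scene","top"):
  im=cams.snapshot(c); u,v=project(c,sh)[0].astype(int); print(c,u,v)
  print([(round(d["p"],2),np.round(d["position"],3)) for d in models.place_of(c,"shaft")])
  cv2.imwrite(f"pics/h_{c}.png",cv2.resize(im[max(v-60,0):v+60,u-75:u+75,::-1],None,fx=5,fy=5))
rel([(F(-85,0,150),q)])
E
```

```text
7.425 [5.73399792e-01 1.65617329e-04 1.87424728e-01] [ 0.53878921  0.95714756 -0.50742323  1.6200282  -0.41411181  0.94118377
 -0.97069108] 0.33350981134659596 [ 0.70047722 -0.12458137 -6.31202007]
expected shaft [0.57297085 0.00331777 0.18424197] fixture [-0.14678157  0.00119824  0.18424197]
scene 263 187
[(0.73, array([0.574, 0.005, 0.185])), (0.51, array([ 0.618, -0.578,  0.014]))]
top 249 170
[(0.71, array([ 0.305, -0.284,  0.017])), (0.71, array([ 0.779, -0.045,  0.001])), (0.65, array([0.58 , 0.003, 0.187])), (0.55, array([ 0.62 , -0.578,  0.015]))]
T [0.0005, -0.0194, 0.0734] turn [0.001, 0.001, -0.003]
```

View pics/h_scene.png

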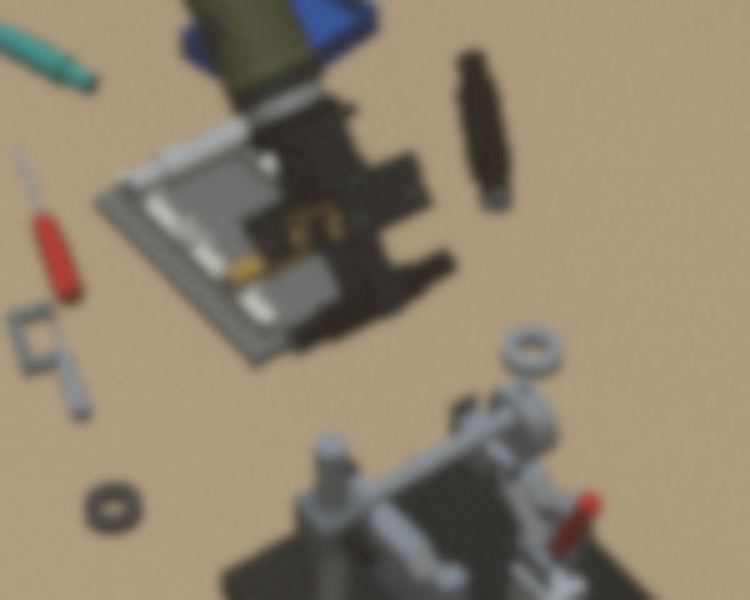

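The shaft is held with its axis across, and both journals show at (430,270) and (310,335). I'll overlay the predicted shaft and rail outlines to check their offsets.

```bash
python3 - <<'E'
from h import *
s=r.get_state(); q=R.from_quat(s['eef_rot']); sh=s['tool_pos']+q.apply([0,0,.0045]); ax=q.apply([1,0,0])
out=[]
for c,(u0,v0,w,h) in (("scene",(230,160,100,150)),("top",(180,130,100,150))):
    im=cams.snapshot(c)
    if c=="top": u0,v0=165,120
    S=5; h=110
    if c=="scene": v0=165
    b=cv2.resize(im[v0:v0+h,u0:u0+80][:,:,::-1],None,fx=S,fy=S,interpolation=cv2.INTER_CUBIC).copy()
    def ln(A,B,col):
        pp=((project(c,[A,B])-[u0,v0]+.5)*S).astype(int); cv2.line(b,tuple(map(int,pp[0])),tuple(map(int,pp[1])),col,1)
    for y in(-68,-46,46,68): ln(F(-98,y,65.5),F(-12,y,70),(0,255,0))
    for x in(-107,183):ln(F(x,-170,30),F(x,80,30),(0,255,255))
    for y in(-170,80):ln(F(-107,y,30),F(183,y,30),(0,255,255))
    ln(sh-ax*.072,sh+ax*.072,(255,0,255))
    for e in(-1,1): ln(sh+ax*.072*e+[0,0,.011],sh+ax*.072*e-[0,0,.011],(255,0,255))
    ln(F(71,0,98),F(71+105*np.cos(1.3),0,98+105*np.sin(1.3)),(255,255,0))
    out.append(b)
cv2.imwrite("pics/ov.png",np.hstack(out))
E
```

```text
(no output)
```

View pics/ov.png

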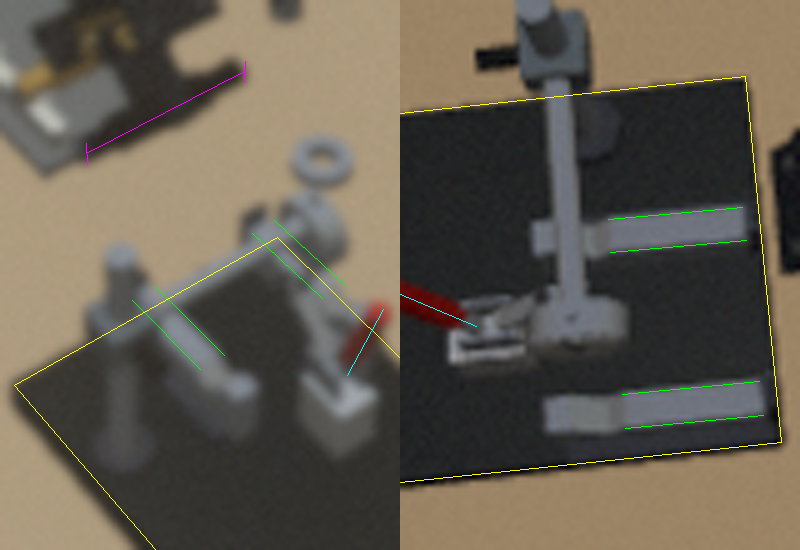

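The top overlay fits well (rails, base and handle), and the shaft ends match to about 2–3 mm. I'll move over the infeed and lower.

```bash
python3 - <<'E'
from h import *
q=lean(45,'x'); rel([(F(-86,0,150),q),(F(-86,0,90),q),(F(-86,0,80),q)])
E
```

```text
T [0.0007, -0.0186, 0.0725] turn [-0.0, 0.001, -0.003]
T [0.0008, 0.0238, 0.1149] turn [-0.0, 0.001, -0.003]
T [0.0009, 0.0309, 0.122] turn [-0.0, 0.001, -0.003]
```

Emit:
jog_arm:
  turn:
    - [0, 0, 0]
    - [0, 0, 0]
    - [0, 0, 0]
    - [0, 0, 0]
    - [0, 0, 0]
    - [0, 0, 0]
    - [0, 0, 0]
    - [0, 0, 0]
    - [0, 0, 0]
    - [0, 0, 0]
  translation:
    - [0, -0.006, 0.022]
    - [0, -0.012, 0.045]
    - [0, -0.0186, 0.0725]
    - [0, -0.0186, 0.0725]
    - [0, -0.005, 0.086]
    - [0, 0.008, 0.1]
    - [0.001, 0.016, 0.108]
    - [0.001, 0.0238, 0.1149]
    - [0.001, 0.0238, 0.1149]
    - [0.001, 0.0238, 0.1149]
  grip: [0.85, 0.85, 0.85, 0.85, 0.85, 0.85, 0.85, 0.85, 0.85, 0.85]

```text
clock: 8.98
tool_pos: [0.5662, 0.0646, 0.0902]
eef_rot: [0.922, 0.059, -0.026, -0.383]
contact_force: [-0.4, 0.4, -6.4]
opening: 0.332
finger_force: 25.0
```

```bash
python3 - <<'E'
from h import *
s=r.get_state(); print(s['clock'],1e3*RF.inv().apply(s['tool_pos']-O),s['q'],s['contact_force'])
q=lean(45,'x'); rel([(F(-86,0,z),q) for z in (86,82,80,78)])
for c in("scene","top"):
  im=cams.snapshot(c); print(c,[(round(d["p"],2),np.round(1e3*RF.inv().apply(d["position"]-O))) for d in models.place_of(c,"shaft")])
E
```

```text
8.975 [-85.19159342  -0.11792094  90.16849419] [ 0.46568742  1.10019368 -0.53618359  1.70743007 -0.44374668  0.69246641
 -0.91442514] [-0.38364868  0.42934394 -6.35624476]
T [-0.0001, 0.0035, 0.0024] turn [-0.002, 0.002, -0.003]
T [-0.0001, 0.0064, 0.0052] turn [-0.002, 0.002, -0.003]
T [-0.0001, 0.0078, 0.0066] turn [-0.002, 0.002, -0.003]
T [-0.0001, 0.0092, 0.008] turn [-0.002, 0.002, -0.003]
scene [(0.7, array([-729.,   31.,   14.])), (0.65, array([-394.,  307.,   20.])), (0.61, array([-80.,  -1.,  88.])), (0.53, array([364.,  88.,  -1.]))]
top [(0.74, array([-80.,  -5.,  92.])), (0.5, array([-730.,   29.,   15.]))]
```

Emit:
jog_arm:
  turn:
    - [0, 0, 0]
    - [0, 0, 0]
    - [0, 0, 0]
    - [0, 0, 0]
    - [0, 0, 0]
    - [0, 0, 0]
  translation:
    - [-0.001, 0.0025, 0.0012]
    - [-0.002, 0.0045, 0.003]
    - [-0.002, 0.0058, 0.0045]
    - [-0.002, 0.0064, 0.0052]
    - [-0.002, 0.0071, 0.006]
    - [-0.002, 0.0071, 0.006]
  grip: [0.85, 0.85, 0.85, 0.85, 0.85, 0.85]

```text
clock: 9.93
tool_pos: [0.564, 0.0636, 0.0807]
eef_rot: [0.922, 0.06, -0.027, -0.383]
contact_force: [-0.5, -0.7, -6.8]
opening: 0.336
finger_force: 25.0
```

Emit:
jog_arm:
  turn:
    - [0, 0, 0]
    - [0, 0, 0]
    - [0, 0, 0]
    - [0, 0, 0]
  translation:
    - [0, 0.0004, 0.0004]
    - [0, 0.0007, 0.0007]
    - [0, 0.0011, 0.0011]
    - [0, 0.0011, 0.0011]
  grip: [0.85, 0.85, 0.85, 0.85]

```text
clock: 10.42
tool_pos: [0.564, 0.0636, 0.0805]
eef_rot: [0.921, 0.06, -0.027, -0.383]
contact_force: [-2.5, -4.7, 6.7]
opening: 0.331
finger_force: 25.1
```

Emit:
jog_arm:
  turn:
    - [0, 0, 0]
    - [0, 0, 0]
    - [0, 0, 0]
    - [0, 0, 0]
    - [0, 0, 0]
    - [0, 0, 0]
    - [0, 0, 0]
    - [0, 0, 0]
    - [0, 0, 0]
    - [0, 0, 0]
  translation:
    - [0, -0.0008, -0.0008]
    - [0, -0.0008, -0.0008]
    - [0, -0.0008, -0.0008]
    - [0, -0.0008, -0.0008]
    - [0, -0.0008, -0.0008]
    - [0, -0.0008, -0.0008]
    - [0, -0.0008, -0.0008]
    - [0, -0.0008, -0.0008]
    - [0, -0.0008, -0.0008]
    - [0, -0.0008, -0.0008]
  grip: [0.72, 0.66, 0.64, 0.62, 0.6, 0.57, 0.54, 0.5, 0.5, 0.5]
  force: 5

```text
clock: 11.68
tool_pos: [0.564, 0.0634, 0.0801]
eef_rot: [0.922, 0.059, -0.027, -0.382]
contact_force: [0.6, 0.3, 0.0]
opening: 0.501
finger_force: 0.0
```

```bash
python3 - <<'E'
from h import *
s=r.get_state(); print(s['clock'],1e3*RF.inv().apply(s['tool_pos']-O),s['contact_force'],s['opening'])
for c in("scene","top"):
  im=cams.snapshot(c); print(c,[(round(d["p"],2),np.round(1e3*RF.inv().apply(d["position"]-O))) for d in models.place_of(c,"shaft")])
E
```

```text
11.675 [-86.06938825   2.22240284  80.05644572] [0.56395796 0.27886473 0.00419435] 0.5012620703330652
scene [(0.57, array([-393.,  308.,   18.])), (0.45, array([-85.,  -3.,  75.])), (0.42, array([-730.,   29.,   14.]))]
top [(0.74, array([-730.,   30.,   16.])), (0.55, array([-88.,   3.,  80.]))]
```

Emit:
jog_arm:
  turn:
    - [0, 0, 0]
    - [0, 0, 0]
    - [0, 0, 0]
    - [0, 0, 0]
    - [0, 0, 0]
    - [0, 0, 0]
  translation:
    - [0, 0, -0.01]
    - [0, 0, -0.03]
    - [0, 0, -0.06]
    - [0, 0, -0.09]
    - [0, 0, -0.11]
    - [0, 0, -0.11]
  grip: [0.5, 0.5, 0.5, 0.5, 0.5, 0.5]

```text
clock: 12.62
tool_pos: [0.5755, -0.0157, 0.1586]
eef_rot: [0.922, 0.059, -0.025, -0.381]
contact_force: [0.0, -0.0, -0.5]
opening: 0.498
finger_force: 0.0
```

```bash
sed -i 's/^SG=1/SG=-1/' h.py; python3 - <<'E'
from h import *
s=r.get_state(); print(s['clock'],1e3*RF.inv().apply(s['tool_pos']-O),s['contact_force'],s['opening'])
b=[]
for c,(u0,v0) in (("scene",(230,165)),("top",(165,120))):
  im=cams.snapshot(c); print(c,[(round(d["p"],2),np.round(1e3*RF.inv().apply(d["position"]-O))) for d in models.place_of(c,"shaft")])
  b.append(cv2.resize(im[v0:v0+110,u0:u0+80][:,:,::-1],None,fx=5,fy=5,interpolation=cv2.INTER_CUBIC))
cv2.imwrite("pics/laid.png",np.hstack(b))
q=lean(40,'y'); n=np.array([.766,.643]);
# finger centre 9mm half width + 15 body radius, TCP 'a' mm ahead/behind contact
for xs,zs,gap in((-87,77,20),(-87,77,6)):
    t=np.array([xs,zs])-(24+gap)*n
    print(t); rel([(F(t[0],0,t[1]),q)])
E
```

```text
12.625 [-165.96321685    1.16802528  158.63871315] [ 0.02304768 -0.00477439 -0.49222226] 0.4984140938253975
scene [(0.73, array([-394.,  303.,   19.])), (0.62, array([-83.,  -1.,  77.])), (0.51, array([-732.,   30.,   12.]))]
top [(0.76, array([-730.,   31.,   15.])), (0.64, array([-396.,  307.,   18.])), (0.61, array([-88.,  -0.,  77.]))]
[-120.704   48.708]
T [0.0031, 0.0472, 0.1065] turn [-0.074, -0.067, -1.572]
[-109.98   57.71]
T [0.0031, 0.0333, 0.1078] turn [-0.074, -0.067, -1.572]
```

View pics/laid.png

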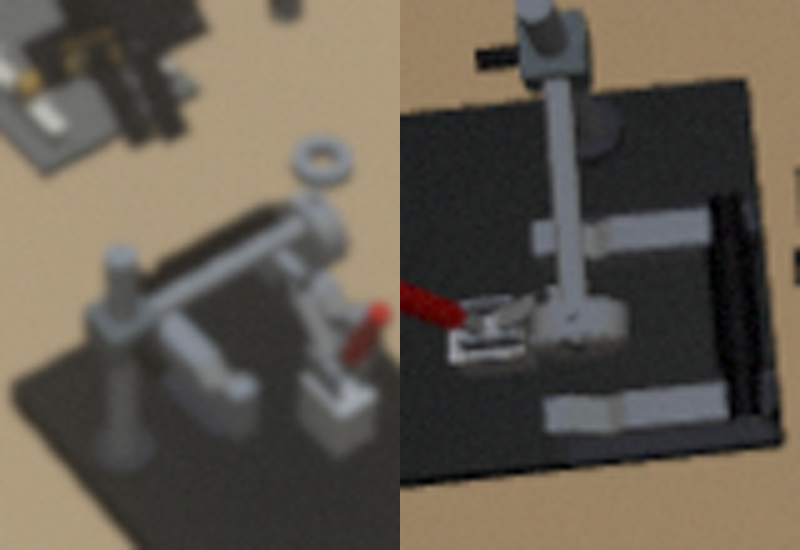

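The picture shows the shaft lying across both rails against the stops, at top (735,305). Next I turn the gripper 90° so that the two fingers push symmetrically from behind, leaning back 40°.

Emit:
jog_arm:
  turn:
    - [-0.008, -0.007, -0.17]
    - [-0.016, -0.015, -0.35]
    - [-0.025, -0.022, -0.53]
    - [-0.033, -0.03, -0.71]
    - [-0.042, -0.038, -0.89]
    - [-0.05, -0.046, -1.07]
    - [-0.059, -0.053, -1.25]
    - [-0.067, -0.061, -1.43]
    - [-0.074, -0.067, -1.572]
    - [-0.074, -0.067, -1.572]
    - [-0.074, -0.067, -1.572]
  translation:
    - [0, 0, 0]
    - [0, 0, 0]
    - [0, 0, 0]
    - [0, 0, 0]
    - [0, 0, 0]
    - [0, 0, 0]
    - [0, 0, 0]
    - [0, 0, 0]
    - [0, 0, 0]
    - [0, 0, 0]
    - [0, 0, 0]
  grip: [0.66, 0.66, 0.66, 0.66, 0.66, 0.66, 0.66, 0.66, 0.66, 0.66, 0.66]

```text
clock: 14.2
tool_pos: [0.5742, -0.0134, 0.1574]
eef_rot: [0.621, 0.705, 0.225, -0.257]
contact_force: [0.5, -0.5, 0.2]
opening: 0.342
finger_force: 0.0
```

```bash
python3 - <<'E'
from h import *
s=r.get_state(); print(s['clock'],1e3*RF.inv().apply(s['tool_pos']-O),s['q'],s['opening'])
q=lean(40,'y'); n=np.array([.766,.643]);
for xs,zs,gap in((-87,77,40),(-87,77,20),(-87,77,6)):
    t=np.array([xs,zs])-(24+gap)*n+8*np.array([-.643,.766])
    print(t); rel([(F(t[0],0,t[1]),q)])
E
```

```text
14.2 [-163.55961955    2.16342141  157.41868089] [ 0.71324001  1.0852023  -0.90133505  1.62892328  0.12102778  0.84811976
  0.14018793] 0.3415689153425043
[-141.168   41.976]
T [-0.057, 0.0022, 0.1029] turn [0.001, 0.0, -0.003]
[-125.848   54.836]
T [-0.037, 0.0022, 0.1028] turn [0.001, 0.0, -0.003]
[-115.124   63.838]
T [-0.023, 0.0021, 0.1028] turn [0.001, 0.0, -0.003]
```

Emit:
jog_arm:
  turn:
    - [0, 0, 0]
    - [0, 0, 0]
    - [0, 0, 0]
    - [0, 0, 0]
    - [0, 0, 0]
    - [0, 0, 0]
    - [0, 0, 0]
  translation:
    - [-0.02, 0.001, 0.01]
    - [-0.037, 0.002, 0.035]
    - [-0.037, 0.002, 0.065]
    - [-0.037, 0.002, 0.09]
    - [-0.037, 0.002, 0.1028]
    - [-0.03, 0.002, 0.1028]
    - [-0.028, 0.002, 0.1028]
  grip: [0.66, 0.66, 0.66, 0.66, 0.66, 0.66, 0.66]

```text
clock: 15.08
tool_pos: [0.5714, 0.0306, 0.0618]
eef_rot: [0.62, 0.706, 0.226, -0.256]
contact_force: [-0.4, 0.1, -0.7]
opening: 0.337
finger_force: 0.0
```

```bash
python3 - <<'E'
from h import *
s=r.get_state(); print(s['clock'],1e3*RF.inv().apply(s['tool_pos']-O),s['q'],s['contact_force'])
q=lean(40,'y'); n=np.array([.766,.643]);
for xs in(-87,-60,-30,-20,-14,-11,-8):
    t=np.array([xs,81-(-12-xs)*.0524 if xs<-12 else 81])-24*n+8*np.array([-.643,.766])
    rel([(F(t[0],0,t[1]),q)])
E
```

```text
15.075 [-119.48932799   -0.85270889   61.81122965] [ 0.63013401  1.21326219 -0.83967227  1.68297137  0.17973407  0.65003852
  0.13359252] [-0.37810068  0.07830332 -0.66531753]
T [0.0107, -0.0009, 0.0012] turn [0.003, 0.001, -0.0]
T [0.0323, -0.0009, 0.0174] turn [0.003, 0.001, -0.0]
T [0.0563, -0.001, 0.0355] turn [0.003, 0.001, -0.0]
T [0.0643, -0.001, 0.0415] turn [0.003, 0.001, -0.0]
T [0.0691, -0.001, 0.0451] turn [0.003, 0.001, -0.0]
T [0.0715, -0.001, 0.047] turn [0.003, 0.001, -0.0]
T [0.0738, -0.001, 0.0489] turn [0.003, 0.001, -0.0]
```

Emit:
jog_arm:
  turn:
    - [0, 0, 0]
    - [0, 0, 0]
    - [0, 0, 0]
    - [0, 0, 0]
    - [0, 0, 0]
    - [0, 0, 0]
    - [0, 0, 0]
    - [0, 0, 0]
    - [0, 0, 0]
    - [0, 0, 0]
    - [0, 0, 0]
    - [0, 0, 0]
    - [0, 0, 0]
    - [0, 0, 0]
    - [0, 0, 0]
    - [0, 0, 0]
    - [0, 0, 0]
    - [0, 0, 0]
  translation:
    - [0.004, -0.001, 0.0005]
    - [0.007, -0.001, 0.001]
    - [0.009, -0.001, 0.0012]
    - [0.011, -0.001, 0.0015]
    - [0.013, -0.001, 0.003]
    - [0.015, -0.001, 0.0045]
    - [0.0175, -0.001, 0.006]
    - [0.02, -0.001, 0.008]
    - [0.0225, -0.001, 0.01]
    - [0.025, -0.001, 0.0118]
    - [0.0275, -0.001, 0.0138]
    - [0.03, -0.001, 0.0157]
    - [0.0323, -0.001, 0.0174]
    - [0.035, -0.001, 0.0194]
    - [0.038, -0.001, 0.0216]
    - [0.041, -0.001, 0.024]
    - [0.0435, -0.001, 0.026]
    - [0.0445, -0.001, 0.0265]
  grip: [0.66, 0.66, 0.66, 0.66, 0.66, 0.66, 0.66, 0.66, 0.66, 0.66, 0.66, 0.66, 0.66, 0.66, 0.66, 0.66, 0.66, 0.66]

```text
clock: 17.32
tool_pos: [0.5639, 0.0796, 0.0685]
eef_rot: [0.621, 0.706, 0.225, -0.255]
contact_force: [0.7, -4.9, -0.0]
opening: 0.34
finger_force: 2.2
```

```bash
python3 - <<'E'
from h import *
s=r.get_state(); print(s['clock'],1e3*RF.inv().apply(s['tool_pos']-O),s['q'],s['contact_force'])
b=[]
for c,(u0,v0) in (("scene",(230,165)),("top",(165,120))):
  im=cams.snapshot(c); print(c,[(round(d["p"],2),np.round(1e3*RF.inv().apply(d["position"]-O))) for d in models.place_of(c,"shaft")])
  b.append(cv2.resize(im[v0:v0+110,u0:u0+80][:,:,::-1],None,fx=5,fy=5,interpolation=cv2.INTER_CUBIC))
cv2.imwrite("pics/push.png",np.hstack(b))
q=lean(40,'y'); n=np.array([.766,.643]);
for xs in(-40,-30,-20,-14,-11,-8,-5):
    t=np.array([xs,81-(-12-xs)*.0524 if xs<-12 else 81])-24*n+8*np.array([-.643,.766])
    rel([(F(t[0],0,t[1]),q)])
E
```

```text
17.325 [-69.94624565   0.21954429  68.54286829] [ 0.56096957  1.18991586 -0.83769746  1.7447015   0.16357112  0.55917858
  0.07593037] [ 0.7474889  -4.9111482  -0.04571073]
scene [(0.81, array([-395.,  305.,   16.])), (0.71, array([-728.,   29.,   11.])), (0.53, array([-43.,  -0.,  79.])), (0.34, array([-221., -195.,   -1.]))]
top [(0.84, array([-47.,   0.,  79.])), (0.7, array([-398.,  304.,   19.])), (0.49, array([-731.,   31.,   19.]))]
T [0.0056, 0.0003, 0.0027] turn [0.003, 0.003, -0.002]
T [0.0136, 0.0002, 0.0087] turn [0.003, 0.003, -0.002]
T [0.0216, 0.0002, 0.0147] turn [0.003, 0.003, -0.002]
T [0.0264, 0.0002, 0.0183] turn [0.003, 0.003, -0.002]
T [0.0288, 0.0002, 0.0202] turn [0.003, 0.003, -0.002]
T [0.0311, 0.0002, 0.0221] turn [0.003, 0.003, -0.002]
T [0.0334, 0.0001, 0.024] turn [0.003, 0.003, -0.002]
```

View pics/push.png

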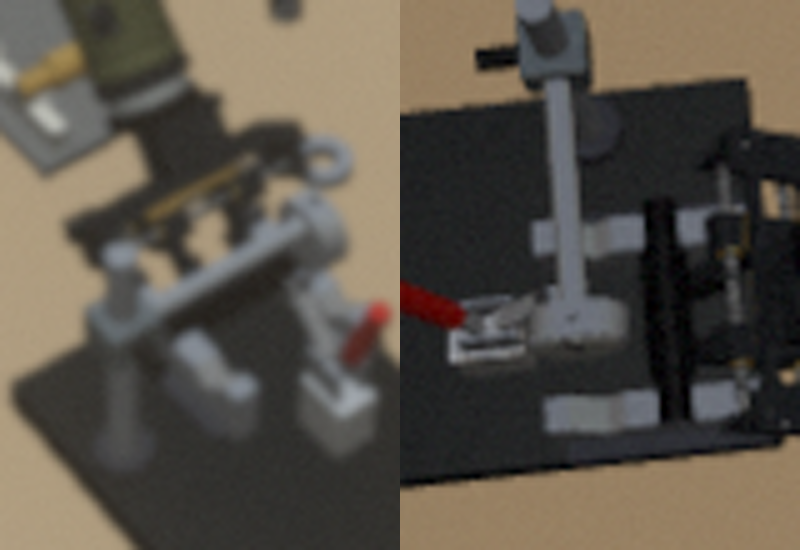

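The shaft is rolling square to the rails, now at about x=-46. I'll continue slowly over the crest.

Emit:
jog_arm:
  turn:
    - [0, 0, 0]
    - [0, 0, 0]
    - [0, 0, 0]
    - [0, 0, 0]
    - [0, 0, 0]
    - [0, 0, 0]
    - [0, 0, 0]
    - [0, 0, 0]
    - [0, 0, 0]
    - [0, 0, 0]
    - [0, 0, 0]
    - [0, 0, 0]
    - [0, 0, 0]
  translation:
    - [0.003, 0, 0.001]
    - [0.0056, 0, 0.0027]
    - [0.0082, 0, 0.0047]
    - [0.011, 0, 0.0067]
    - [0.0136, 0, 0.0087]
    - [0.0163, 0, 0.0107]
    - [0.019, 0, 0.0127]
    - [0.0216, 0, 0.0147]
    - [0.0235, 0, 0.016]
    - [0.025, 0, 0.0172]
    - [0.0264, 0, 0.0183]
    - [0.0272, 0, 0.019]
    - [0.0272, 0, 0.019]
  grip: [0.66, 0.66, 0.66, 0.66, 0.66, 0.66, 0.66, 0.66, 0.66, 0.66, 0.66, 0.66, 0.66]

```text
clock: 19.15
tool_pos: [0.5584, 0.1152, 0.0725]
eef_rot: [0.62, 0.706, 0.226, -0.257]
contact_force: [-1.1, -0.3, 0.3]
opening: 0.342
finger_force: 0.0
```

```bash
python3 - <<'E'
from h import *
s=r.get_state(); print(s['clock'],1e3*RF.inv().apply(s['tool_pos']-O),s['q'],s['contact_force'])
for c in("scene","top"):
  im=cams.snapshot(c); print(c,[(round(d["p"],2),np.round(1e3*RF.inv().apply(d["position"]-O))) for d in models.place_of(c,"shaft")])
q=lean(40,'y'); n=np.array([.766,.643]);
for xs in(-13,-11,-9,-7,-5):
    t=np.array([xs,81])-24*n+8*np.array([-.643,.766])
    rel([(F(t[0],0,t[1]),q)])
E
```

```text
19.15 [-33.99587346   1.04286054  72.53913353] [ 0.50898566  1.17947804 -0.83900004  1.77731981  0.1511077   0.50352402
  0.04040499] [-1.12891909 -0.33733771  0.29271933]
scene [(0.64, array([-729.,   27.,   13.])), (0.59, array([-396.,  305.,   21.])), (0.49, array([ 0.,  1., 74.]))]
top [(0.74, array([-5., -2., 76.])), (0.6, array([-406., -138.,   -7.])), (0.54, array([-730.,   32.,   15.]))]
T [-0.0016, 0.0008, -0.0007] turn [0.002, 0.0, -0.0]
T [-0.0, 0.0008, 0.0006] turn [0.002, 0.0, -0.0]
T [0.0015, 0.0008, 0.0019] turn [0.002, 0.0, -0.0]
T [0.003, 0.0008, 0.0032] turn [0.002, 0.0, -0.0]
T [0.0046, 0.0008, 0.0044] turn [0.002, 0.0, -0.0]
```

The shaft rolled in: it is at about (0,0,74) with no contact force. I'll back the gripper off and clear out.

Emit:
jog_arm:
  turn:
    - [0, 0, 0]
    - [0, 0, 0]
    - [0, 0, 0]
    - [0, 0, 0]
    - [0, 0, 0]
    - [0, 0, 0]
    - [0, 0, 0]
    - [0, 0, 0]
    - [0, 0, 0]
    - [0, 0, 0]
  translation:
    - [-0.004, 0, 0]
    - [-0.012, 0, -0.002]
    - [-0.022, 0, -0.01]
    - [-0.03, 0, -0.03]
    - [-0.035, 0, -0.06]
    - [-0.035, 0, -0.1]
    - [-0.035, 0, -0.14]
    - [-0.035, 0, -0.18]
    - [-0.035, 0, -0.21]
    - [-0.035, 0, -0.21]
  grip: [0.66, 0.66, 0.66, 0.8, 1, 1, 1, 1, 1, 1]

```text
clock: 20.6
tool_pos: [0.5809, -0.0489, 0.2115]
eef_rot: [0.622, 0.705, 0.227, -0.254]
contact_force: [-0.1, 0.4, 0.1]
opening: 0.008
finger_force: 0.0
```

```bash
python3 - <<'E'
from h import *
s=r.get_state(); print(s['clock'],1e3*RF.inv().apply(s['tool_pos']-O),s['q'],s['contact_force'])
b=[]
for c,(u0,v0) in (("scene",(230,165)),("top",(165,120))):
  im=cams.snapshot(c); print(c,[(round(d["p"],2),np.round(1e3*RF.inv().apply(d["position"]-O))) for d in models.place_of(c,"shaft")+models.place_of(c,"handle_grip")])
  b.append(cv2.resize(im[v0:v0+110,u0-20:u0+60][:,:,::-1],None,fx=5,fy=5,interpolation=cv2.INTER_CUBIC))
cv2.imwrite("pics/seat.png",np.hstack(b))
q=lean(0,'y'); rel([(F(-100,0,260),q),(F(64,0,270),q),(F(64,0,205),q)])
E
```

```text
20.6 [-1.99638073e+02  1.09513524e-01  2.11543272e+02] [ 0.7642148   1.02714251 -0.93310708  1.55169444  0.09652198  0.98924089
  0.15177648] [-0.09078832  0.38845558  0.06922483]
scene [(0.78, array([-391.,  305.,   20.])), (0.69, array([-729.,   28.,   13.])), (0.5, array([ 3.,  0., 77.])), (0.45, array([ 92.,  -5., 173.]))]
top [(0.72, array([-1., -1., 76.])), (0.48, array([-733.,   28.,   16.])), (0.48, array([ 94.,  -5., 177.]))]
T [0.1058, 0.0018, 0.0231] turn [-0.001, -0.698, -0.0]
T [0.2378, 0.0018, 0.1208] turn [-0.001, -0.698, -0.0]
T [0.196, 0.0018, 0.1706] turn [-0.001, -0.698, -0.0]
```

View pics/seat.png

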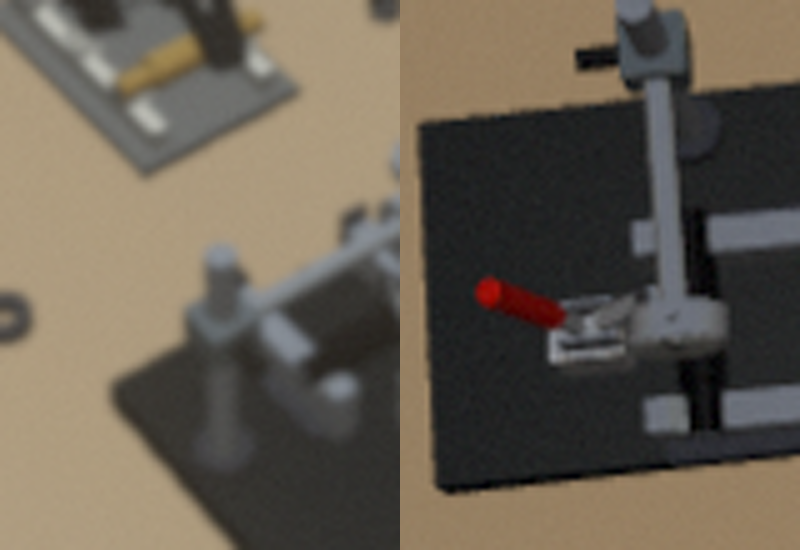

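The shaft sits in the vees, top (700,320), and the handle still stands at about 1.29 rad. I'll go over the indicator to the handle.

Emit:
jog_arm:
  turn:
    - [0, -0.1, 0]
    - [0, -0.25, 0]
    - [0, -0.4, 0]
    - [0, -0.55, 0]
    - [0, -0.698, 0]
    - [0, -0.698, 0]
    - [0, -0.698, 0]
    - [0, -0.698, 0]
    - [0, -0.698, 0]
    - [0, -0.698, 0]
    - [0, -0.698, 0]
  translation:
    - [0.03, 0.001, -0.015]
    - [0.06, 0.002, -0.02]
    - [0.09, 0.003, -0.01]
    - [0.1158, 0.004, 0.0131]
    - [0.1458, 0.004, 0.04]
    - [0.1758, 0.004, 0.065]
    - [0.2058, 0.004, 0.09]
    - [0.2278, 0.004, 0.11]
    - [0.2378, 0.004, 0.1208]
    - [0.2378, 0.004, 0.1208]
    - [0.2378, 0.004, 0.1208]
  grip: [1, 1, 1, 1, 1, 1, 1, 1, 1, 1, 1]

```text
clock: 22.28
tool_pos: [0.5505, 0.21, 0.2703]
eef_rot: [0.661, 0.751, -0.001, 0.001]
contact_force: [0.7, 0.4, -0.6]
opening: 0.004
finger_force: 0.0
```

```bash
python3 - <<'E'
from h import *
s=r.get_state(); print(s['clock'],1e3*RF.inv().apply(s['tool_pos']-O),s['q'],s['contact_force'])
q=lean(0,'y'); rel([(F(64,-3,205),q)])
for a in (1.3,1.2,1.1,1,.9,.8,.7,.6,.5,.4,.3,.2,.1,.05,0,-.04):
    rel([(F(71+85*np.cos(a)-8.5*np.sin(a)-9,-3,98+85*np.sin(a)+8.5*np.cos(a)+19),q)])
E
```

```text
22.275 [ 61.04832899  -3.46577011 270.30625253] [-0.13340373  0.6664092  -0.54354086  1.65194822  0.41019253  0.93963207
 -0.70116262] [ 0.65348668  0.35487451 -0.62843959]
T [0.0031, -0.0005, 0.0653] turn [0.0, 0.002, -0.004]
T [0.0157, -0.0006, 0.0691] turn [0.0, 0.002, -0.004]
T [0.024, -0.0006, 0.0709] turn [0.0, 0.002, -0.004]
T [0.0321, -0.0006, 0.0736] turn [0.0, 0.002, -0.004]
T [0.0399, -0.0007, 0.0771] turn [0.0, 0.002, -0.004]
T [0.0473, -0.0007, 0.0813] turn [0.0, 0.002, -0.004]
T [0.0543, -0.0007, 0.0863] turn [0.0, 0.002, -0.004]
T [0.0607, -0.0007, 0.0919] turn [0.0, 0.002, -0.004]
T [0.0665, -0.0008, 0.0981] turn [0.0, 0.002, -0.004]
T [0.0717, -0.0008, 0.1049] turn [0.0, 0.002, -0.004]
T [0.0762, -0.0008, 0.1122] turn [0.0, 0.002, -0.004]
T [0.0799, -0.0008, 0.1199] turn [0.0, 0.002, -0.004]
T [0.0829, -0.0008, 0.1279] turn [0.0, 0.002, -0.004]
T [0.085, -0.0009, 0.1362] turn [0.0, 0.002, -0.004]
T [0.0858, -0.0009, 0.1404] turn [0.0, 0.002, -0.004]
T [0.0863, -0.0009, 0.1446] turn [0.0, 0.002, -0.004]
T [0.0866, -0.0009, 0.148] turn [0.0, 0.002, -0.004]
```

Emit:
jog_arm:
  turn:
    - [0, 0, 0]
    - [0, 0, 0]
    - [0, 0, 0]
    - [0, 0, 0]
    - [0, 0, 0]
    - [0, 0, 0]
    - [0, 0, 0]
    - [0, 0, 0]
    - [0, 0, 0]
    - [0, 0, 0]
    - [0, 0, 0]
    - [0, 0, 0]
    - [0, 0, 0]
    - [0, 0, 0]
    - [0, 0, 0]
    - [0, 0, 0]
  translation:
    - [0, 0, 0.02]
    - [0, 0, 0.045]
    - [0.001, 0, 0.0653]
    - [0.008, 0, 0.068]
    - [0.0157, 0, 0.0691]
    - [0.024, 0, 0.071]
    - [0.0321, 0, 0.0736]
    - [0.04, 0, 0.077]
    - [0.0473, 0, 0.0813]
    - [0.0543, 0, 0.0863]
    - [0.0607, 0, 0.092]
    - [0.0665, 0, 0.098]
    - [0.0717, 0, 0.105]
    - [0.0762, 0, 0.1122]
    - [0.08, 0, 0.12]
    - [0.0815, 0, 0.124]
  grip: [1, 1, 1, 1, 1, 1, 1, 1, 1, 1, 1, 1, 1, 1, 1, 1]

```text
clock: 24.28
tool_pos: [0.5396, 0.2928, 0.146]
eef_rot: [0.66, 0.751, -0.0, 0.001]
contact_force: [1.7, -3.0, 2.4]
opening: 0.005
finger_force: 1.6
```

```bash
python3 - <<'E'
from h import *
s=r.get_state(); print(s['clock'],1e3*RF.inv().apply(s['tool_pos']-O),s['contact_force'])
q=lean(0,'y')
for a in (.3,.2,.1,.05,0,-.04,-.08):
    rel([(F(71+85*np.cos(a)-8.5*np.sin(a)-9,-3,98+85*np.sin(a)+8.5*np.cos(a)+19),q)])
for c in("scene","top"):
  cams.snapshot(c);print(c,[(round(d["p"],2),np.round(1e3*RF.inv().apply(d["position"]-O))) for d in models.place_of(c,"handle_grip")])
E
```

```text
24.275 [144.60828974  -3.47149767 146.01883996] [ 1.65597224 -2.96912973  2.39734281]
T [-0.0039, -0.0005, -0.0042] turn [0.001, 0.001, -0.002]
T [-0.001, -0.0005, 0.0038] turn [0.001, 0.001, -0.002]
T [0.0011, -0.0005, 0.0121] turn [0.001, 0.001, -0.002]
T [0.0019, -0.0005, 0.0163] turn [0.001, 0.001, -0.002]
T [0.0024, -0.0005, 0.0205] turn [0.001, 0.001, -0.002]
T [0.0027, -0.0005, 0.0239] turn [0.001, 0.001, -0.002]
T [0.0028, -0.0005, 0.0273] turn [0.001, 0.001, -0.002]
scene [(0.72, array([-222., -196.,    4.])), (0.52, array([145.,  -1., 116.])), (0.34, array([-0., -0., -1.]))]
top []
```

Contact is good, with the handle at about 0.23 rad. I'll press the rest.

Emit:
jog_arm:
  turn:
    - [0, 0, 0]
    - [0, 0, 0]
    - [0, 0, 0]
    - [0, 0, 0]
    - [0, 0, 0]
    - [0, 0, 0]
  translation:
    - [-0.001, 0, 0.004]
    - [0, 0, 0.008]
    - [0.001, 0, 0.012]
    - [0.002, 0, 0.016]
    - [0.002, 0, 0.0195]
    - [0.002, 0, 0.0205]
  grip: [1, 1, 1, 1, 1, 1]

```text
clock: 25.22
tool_pos: [0.5393, 0.2962, 0.1265]
eef_rot: [0.66, 0.751, 0.001, -0.0]
contact_force: [-2.9, 4.5, 6.5]
opening: 0.003
finger_force: 3.8
```

Emit:
jog_arm:
  turn:
    - [0, 0, 0]
    - [0, 0, 0]
    - [0, 0, 0]
  translation:
    - [0, 0, 0.001]
    - [0, 0, 0.002]
    - [0, 0, 0.002]
  grip: [1, 1, 1]

```text
clock: 25.6
tool_pos: [0.5394, 0.2963, 0.1256]
eef_rot: [0.66, 0.751, 0.001, 0.0]
contact_force: [-3.3, 1.7, 12.9]
opening: 0.004
finger_force: 6.8
```

Emit:
jog_arm:
  turn:
    - [0, 0, 0]
    - [0, 0, 0]
    - [0, 0, 0]
    - [0, 0, 0]
  translation:
    - [0, 0, 0.001]
    - [0, 0, 0.002]
    - [0, 0, 0.0025]
    - [0, 0, 0.0025]
  grip: [1, 1, 1, 1]

```text
clock: 26.1
tool_pos: [0.5394, 0.2964, 0.1252]
eef_rot: [0.66, 0.751, 0.002, 0.001]
contact_force: [-6.6, -1.0, 27.6]
opening: 0.006
finger_force: 14.0
```

The force rises while the tool hardly moves, so the handle is at its stop. I'll back off upward and check.

Emit:
jog_arm:
  turn:
    - [0, 0, 0]
    - [0, 0, 0]
    - [0, 0, 0]
    - [0, 0, 0]
    - [0, 0, 0]
    - [0, 0, 0]
    - [0, 0, 0]
  translation:
    - [0, 0, -0.004]
    - [0, 0, -0.015]
    - [0, 0, -0.04]
    - [0.01, 0, -0.08]
    - [0.05, 0, -0.12]
    - [0.09, 0, -0.15]
    - [0.09, 0, -0.15]
  grip: [1, 1, 1, 1, 1, 1, 1]

```text
clock: 26.98
tool_pos: [0.5268, 0.3884, 0.274]
eef_rot: [0.658, 0.753, 0.003, -0.0]
contact_force: [-0.7, -0.5, -0.6]
opening: 0.006
finger_force: 0.0
```

```bash
python3 - <<'E'
from h import *
s=r.get_state(); print(s['clock'],1e3*RF.inv().apply(s['tool_pos']-O),s['contact_force'])
b=[]
for c,(u0,v0) in (("scene",(235,165)),("top",(140,120))):
  im=cams.snapshot(c); print(c,[(round(d["p"],2),np.round(1e3*RF.inv().apply(d["position"]-O))) for d in models.place_of(c,"shaft")+models.place_of(c,"handle_grip")])
  b.append(cv2.resize(im[v0:v0+110,u0:u0+80][:,:,::-1],None,fx=5,fy=5,interpolation=cv2.INTER_CUBIC))
cv2.imwrite("pics/end.png",np.hstack(b))
E
```

```text
26.975 [241.03512606  -3.27538743 274.04559627] [-0.67819502 -0.47444588 -0.60097881]
scene [(0.81, array([-2., -2., 78.])), (0.57, array([-394.,  307.,   18.])), (0.48, array([-727.,   30.,   13.])), (0.44, array([148.,  -3.,  99.])), (0.25, array([-221., -193.,   -2.]))]
top [(0.87, array([-730.,   29.,   16.])), (0.83, array([-395.,  304.,   17.])), (0.5, array([ 0., -0., 78.])), (0.51, array([150.,  -3., 103.]))]
```

View pics/end.png

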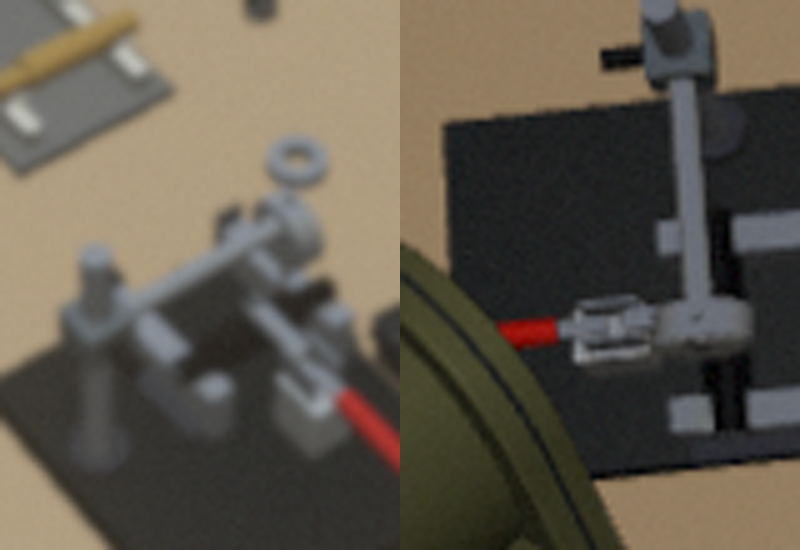

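The handle lies level, scene (370,430), with the clamp arm down on the seated shaft, scene (250,310). The robot is touching nothing.

```bash
python3 -c "
from plant import r
print(r.finish_job())"
```

```text
the job is handed in; nothing more can be done
None
```

The black shaft was laid on the infeed rails, rolled over the crest into the vees and left to settle, then clamped with the red handle down at its stop; the job was handed in at about 27 s, and no verdict was returned.

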